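Open the bar-handled well of the studio tool trough

TASK

The tool trough has two recessed covers. Open the compartment whose cover has the straight bar handle: lift that cover out of its recess, slide it sideways in its channels towards the middle and set it down flat, centred on the solid deck between the two compartments. Leave the knob-handled cover seated.

Things in the scene. Friction and masses are not known exactly. Their poses are not given: they have to be found in the camera images.
- trough: Grey tool trough with aluminium C-channels along its top, fixed, turned a little; 170 (x) x 420 (y) x 112 mm high, plus a wooden ledge 75 mm deep, 40 mm high along its +x side. Origin: centre (without ledge) at table height, y along the channels, z up. Compartments centred at y = +135 and -135 mm, each with a recess 118 mm long (y), its seat 62 mm above the table, 8 mm below the deck.
- deck (a point): Centre of the solid flat deck between the compartments, on its surface, 70 mm above the table; axes as the trough. Deck 152 mm long (y). The channels leave 132 mm (x) for a cover; their inward lips, 104 mm apart, underside 106 mm and top 112 mm above the table, hold covers in: from its seat a cover must rise 8 mm to clear the recess and can rise 38 mm at most.
- bar_cover: Loose flat steel cover, 120 (x) x 108 (y) x 6 mm, about 0.35 kg, seated in either recess, axes as the trough. Origin: centre of the plate's underside. Straight dark bar handle across its middle: 70 mm long along x, 12 mm wide (y), underside 31 and top 45 mm above the origin, on two posts 30 mm either side of the middle. Grip it from above, fingers closing along y, 38 mm above the origin.
- knob_cover: The other loose steel cover, the same plate with a round knob 34 mm across, top 45 mm above the plate's underside, seated in the other recess; to be left there. Origin: centre of the plate's underside.

How it is judged:
By the outcome, as a careful person would: the job done as asked, in the order asked, and still so for the second after the job is handed in, with the robot touching nothing.
It also fails if it takes over 32 s, if anything falls off the work surface, if the arm or the gripper's body presses on something with over 40 N, if the wrist force passes 120 N, or if a joint passes its speed limit or range.

ROBOT

A 6-joint arm with a two-finger parallel gripper is mounted at the origin on the work surface. World frame = base frame: x ahead of the robot, y to its left, z up, the work surface at z = 0. Lengths are in m, angles in rad, forces in N, time in s.
With the tool pointing down it reaches from about 0.35 to 0.975 m from the base axis. Payload 4.9 kg.
Tool frame: the origin (TCP) lies midway between the tips of the shut fingers; the grasp point (between the pads) lies 19 mm behind it; z points along the fingers, y is the line along which they close (so a half turn about z gives the same grasp; the last joint's range is limited). The gripper opens to 85 mm and grips with 20 to 120 N. Pads are 22 mm wide; open, the fingers measure 114 mm over their backs; the gripper's body (76 mm by 85 mm) begins 54 mm behind the grasp point. The pads swing forward as they close: fully open they stand 13 mm farther back than shut.
Start: joints at [-1.316, 0.053, 1.613, -0, 1.476, -0.119], TCP at [0.228, -0.582, 0.231] pointing down, gripper open.
Joint ranges: [-3.01, 3.01], [-1.01, 2.22], [0.06, 2.58], [-1.02, 4.17], [0.09, 2.62], [-3.14, 3.14]. Speed limits (rad/s): [2.57, 2.57, 3.14, 3.14, 3.14, 3.14].

INTERFACE

Orientations are given as a unit quaternion [w, x, y, z].
In Python, from plant import manip gives the robot as it stands.
- The arm moves only by the tool move_tool, called after "Request:" by a JSON object that holds its "name" and its "arguments". Schema: {"type":"object","properties":{"moves":{"type":"array","items":{"type":"array","items":{"type":"number"},"minItems":7,"maxItems":7},"minItems":1,"maxItems":5},"only":{"type":"string"},"quiet":{"type":"boolean"},"lines":{"type":"string"}},"required":["moves"],"additionalProperties":false}. moves is a list of rows, 1 to 5 of them, each of 7 numbers: the opening from 0.0 (shut) to 1.0 (fully open), then dx, dy, dz in shares of the most that a row can go, 1 being 62.5 mm, then a rotation vector rx, ry, rz in a scale on which 1.0 is 4 rad; each row shifts and turns the commanded pose from where the row before left it, along the tool's axes as they then stand; what a row does not reach is not made up. A row lasts 1/8 s, in which the tool goes at most 0.0625 m and 0.188 rad, less where a joint would pass 70% of its speed; a pose out of reach is approached as far as the arm can. The fingers move at their own pace and stop on an object; the grip force is fixed at half the most. Time passes only in rows, so rows that do not move let the fingers close. The tool returns the time, the measured TCP pose, the force, the opening and the grip force at its end. only (a regular expression) keeps the lines of the reply that match it, lines (a string "A,B") keeps lines A to B, and quiet returns only ok. A shift or turn number past 1, either way, is cut back to 1. Input that does not fit is refused with a message, and nothing moves.
- manip.state(): the state, without advancing time (a new reading comes with each control period).
- manip.grab_frame(name): name is "side" or "top"; returns the picture (384x512x3 uint8, red, green, blue); there is no depth.
- manip.camera_params(name): a dict with "intrinsics" (3x3 intrinsics, pixels), "k1" (the pictures are not rectified: a ray, as slopes to the right and down, at radius r is drawn at 1 + k1 r^2 times it, then the intrinsics apply), "xyz" and "orientation" of the camera in the world. Camera axes: x right, y down, z forward; pixel columns grow to the right and rows downward; lengths in m; the calibration is good to about 2 mm. A picture is of the moment at which its call begins. camera_params takes no time and is no camera call.
- manip.job_done(): hands the job in; it is judged then, once.
The state is a dict: "time": time; "joint_pos": joint angles; "joint_vel": joint speeds; "joint_efforts": joint torques, N m; "tool_pos": TCP position; "tool_rot": TCP orientation; "contact_force": force on the tool from outside, world axes, zero at the start; "ft_torque": the same for the moment, N m; "gripper_width": opening from 0.0 (shut) to 1.0 (fully open); "grasp_force": force on a finger pad.
Only numpy, scipy, OpenCV 4.12 (cv2) and the standard library are available. Lean on these libraries where they do the work, as an engineer would, in place of code of your own. Each camera call takes 0.05 s, during which the arm holds its last target. There are 200 camera calls.

## Working session

There is one attempt and no reset: what is moved stays moved. The work goes in short steps, Python scripts to look and compute and a tool call to move; the robot and the scene stay as the last step left them, time stands still between calls to the robot, and variables do not carry over. Pictures are saved under pics/ and viewed, at most 10 in all, crops included, and the job is handed in when it is done.

```bash
ls; mkdir -p pics; python3 - <<'E'
from plant import manip
import cv2
for n in("side","top"):
    p=manip.camera_params(n);print(n,{k:(v.tolist() if hasattr(v,'tolist') else v) for k,v in p.items()})
    cv2.imwrite(f"pics/{n}0.png",manip.grab_frame(n)[:,:,::-1])
s=manip.state();print(s['time'],s['tool_pos'],s['tool_rot'],s['contact_force'])
E
```

```text
pics
plant.py
side {'intrinsics': [[414.1818668125656, 0.0, 255.4701910816158], [0.0, 414.1818668125656, 191.26566089974142], [0.0, 0.0, 1.0]], 'k1': -0.028221396276343617, 'xyz': [0.33354095790005395, 0.6441735031773932, 0.5712751956916208], 'orientation': [0.07982444856412294, -0.14129428805931216, 0.885963282833909, -0.43443416422216213]}
top {'intrinsics': [[392.5137345745369, 0.0, 251.45407042542138], [0.0, 392.5137345745369, 191.4747229154372], [0.0, 0.0, 1.0]], 'k1': -0.08900599420260435, 'xyz': [0.46147413529953857, 0.03580448216747085, 0.7614162545474153], 'orientation': [0.05232981327326542, -0.699041427673537, 0.7100656330675964, -0.06640383855803433]}
0.1 [ 0.2280948  -0.58127642  0.23018924] [-9.30267985e-04  9.82583409e-01  1.85819742e-01 -5.50003028e-05] [ 0.26254041  0.53128986 -0.13903995]
```

View pics/side0.png

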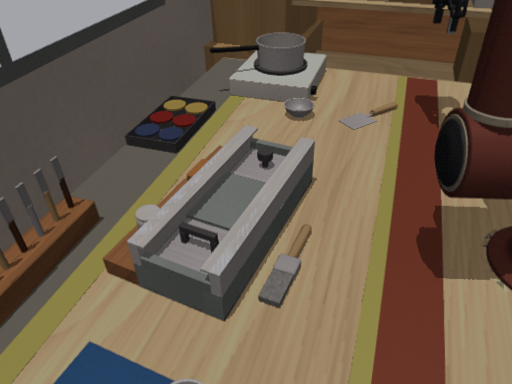

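View pics/top0.png

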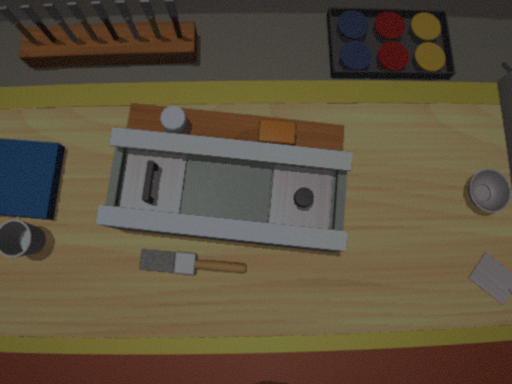

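The side view shows the bar handle at about (199,234) and the knob at (265,157). The top view has the bar at (151,182), the knob at (303,198) and the deck at about (227,190). A white cup stands on the ledge at (174,120) with an orange block at (277,131). Next I'll segment the handles and channels and view enlarged crops.

```bash
cat > h.py <<'E'
import numpy as np,cv2
from plant import manip
from scipy.spatial.transform import Rotation as R
def rot(q): return R.from_quat([q[1],q[2],q[3],q[0]])
def rays(n,px):
    p=manip.camera_params(n)
    u=cv2.undistortPoints(np.array(px,float).reshape(-1,1,2),np.array(p['intrinsics']),np.array([p['k1'],0,0,0,0.])).reshape(-1,2)
    return np.array(p['xyz']),rot(p['orientation']).apply(np.c_[u,np.ones(len(u))])
def plane(n,px,z):
    o,d=rays(n,px); return o+d*((z-o[2])/d[:,2])[:,None]
def tri(pa,pb,a="top",b="side"):
    o1,d1=rays(a,pa);o2,d2=rays(b,pb);out=[]
    for u,v in zip(d1,d2):
        s=np.linalg.lstsq(np.c_[u,-v],o2-o1,rcond=None)[0]
        p,q=o1+s[0]*u,o2+s[1]*v; out.append(np.r_[(p+q)/2,np.linalg.norm(p-q)])
    return np.array(out)
def proj(n,P):
    p=manip.camera_params(n); Q=rot(p['orientation']).inv()
    X=Q.apply(np.atleast_2d(P)-p['xyz'])
    return cv2.projectPoints(X,np.zeros(3),np.zeros(3),np.array(p['intrinsics']),np.array([p['k1'],0,0,0,0.]))[0].reshape(-1,2)
E
python3 - <<'E'
import cv2,numpy as np
t=cv2.imread('pics/top0.png');s=cv2.imread('pics/side0.png')
cv2.imwrite('pics/c1.png',cv2.resize(t[95:255,95:360],None,fx=3,fy=3,interpolation=cv2.INTER_CUBIC))
cv2.imwrite('pics/c2.png',cv2.resize(s[120:310,130:325],None,fx=3,fy=3,interpolation=cv2.INTER_CUBIC))
for n,im,b in(("top",t,(130,150,180,215)),("side",s,(170,210,235,250)),("topk",t,(285,180,325,215)),("sidek",s,(245,140,285,175))):
    x0,y0,x1,y1=b; m=(im[y0:y1,x0:x1].max(2)<70).astype(np.uint8)
    k,l,st,c=cv2.connectedComponentsWithStats(m); i=1+st[1:,4].argmax()
    ys,xs=np.where(l==i); r=cv2.minAreaRect(np.c_[xs+x0,ys+y0].astype(np.float32))
    print(n,st[i,4],c[i]+[x0,y0],cv2.boxPoints(r).round(1).tolist())
E
```

```text
top 540 [151.02777778 182.52962963] [[141.0, 202.3000030517578], [147.5, 160.3000030517578], [161.5, 162.5], [155.0, 204.5]]
side 659 [196.57511381 230.6646434 ] [[169.39999389648438, 235.60000610351562], [188.0, 204.60000610351562], [228.1999969482422, 228.6999969482422], [209.60000610351562, 259.70001220703125]]
topk 333 [303.27927928 198.08108108] [[294.0, 209.0], [294.0, 188.0], [313.0, 188.0], [313.0, 209.0]]
sidek 433 [264.62817552 152.06466513] [[242.3000030517578, 160.10000610351562], [249.6999969482422, 137.89999389648438], [285.3999938964844, 149.8000030517578], [278.0, 172.0]]
```

View pics/c1.png

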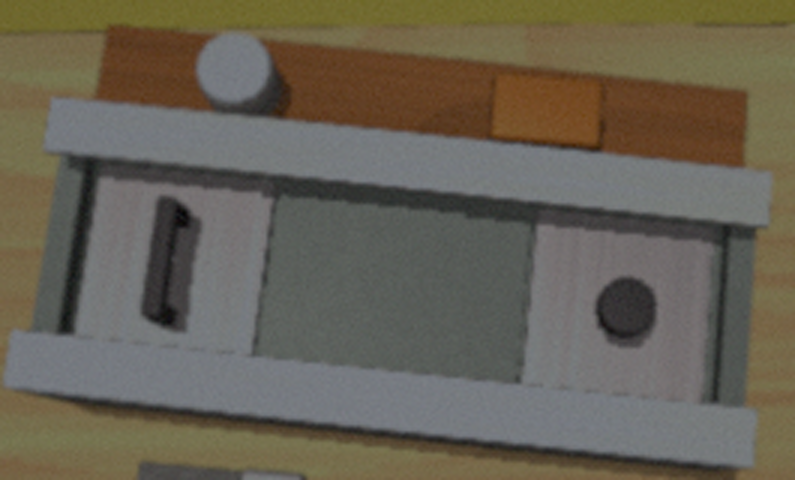

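View pics/c2.png

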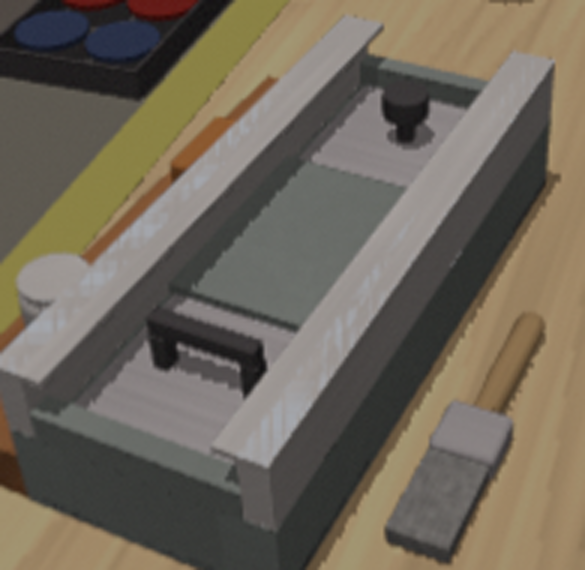

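The crops, with pixels in crop/3 plus offset, show the bar handle's top face in the top view running from about (171,200) to (155,318). In the side view it runs from (158,311) to (258,348). The channel tops' outer corners in the top view are (52,98), (772,171), (752,467) and (5,386). I'll triangulate these now.

```bash
cat > m.py <<'E'
from h import *
np.set_printoptions(precision=4,suppress=True)
# crop centres: cv2.resize maps u=(x+.5)/3-.5+off
T=lambda a:(np.array(a,float)+.5)/3-.5+[95,95]
S=lambda a:(np.array(a,float)+.5)/3-.5+[130,120]
print("bar ends\n",tri(T([(171,200),(155,318)]),S([(158,311),(258,348)])))
print("knob top\n",tri(T([(626,307)]),S([(405,98)])))
# lip corners: +x ch far(-y) outer; -x ch far outer; -x ch far inner; -x near inner
print("lips\n",tri(T([(772,171),(752,467),(756,408),(10,332)]),S([(350,15),(553,62),(515,52),(213,447)])))
c=plane("top",T([(52,98),(772,171),(752,467),(5,386)]),.112)[:,:2]
print("corners",c,"centre",c.mean(0))
d=(c[0]-c[1])+(c[3]-c[2]); print("yaw y-axis: ",np.arctan2(-d[0],d[1]), "len",np.linalg.norm(d)/2,"width",np.linalg.norm(c[0]-c[3]))
print("deck corners",plane("top",T([(275,178),(531,206),(520,382),(253,355)]),.07))
print("cup top (tri)",tri(T([(236,70)]),S([(54,278)])))
E
python3 m.py
```

```text
bar ends
 [[0.627  0.1925 0.104  0.0023]
 [0.5606 0.2009 0.1016 0.0011]]
knob top
 [[ 0.5625 -0.0671  0.1004  0.0005]]
lips
 [[ 0.637  -0.1542  0.1101  0.005 ]
 [ 0.4706 -0.1328  0.1083  0.    ]
 [ 0.5016 -0.1369  0.1092  0.0033]
 [ 0.5513  0.2806  0.1101  0.0011]]
corners [[ 0.6882  0.2625]
 [ 0.6389 -0.1531]
 [ 0.4706 -0.1319]
 [ 0.5213  0.2816]] centre [0.5798 0.0648]
yaw y-axis:  -0.12002926387428073 len 0.41755193467400914 width 0.1679076489471256
deck corners [[ 0.6494  0.1381  0.07  ]
 [ 0.6299 -0.0165  0.07  ]
 [ 0.5236 -0.0073  0.07  ]
 [ 0.5419  0.1499  0.07  ]]
cup top (tri) [[0.7153 0.1615 0.0801 0.0007]]
```

The rows are not in the units I measure in: shifts go in shares of 62.5 mm and turns go in shares of 4 rad. I convert before sending: -0.058 m is -0.928, 0.019 m is 0.304, 0.165 rad / 4 = 0.0413.

```bash
cat > goto.py <<'E'
from h import *
import sys
# tool-axes offset to a world TCP target with tool x at yaw -0.12, tool down
np.set_printoptions(precision=4,suppress=True)
tgt=np.array([float(v) for v in sys.argv[1:4]]); s=manip.state()
r=rot(s['tool_rot']); y=-0.120
want=R.from_matrix(np.c_[[np.cos(y),np.sin(y),0],[np.sin(y),-np.cos(y),0],[0,0,-1]])
print("t",s['time'],"pos",np.array(s['tool_pos']),"F",np.array(s['contact_force']))
print("rotvec",(r.inv()*want).as_rotvec(),"d in tool",r.inv().apply(tgt-s['tool_pos']),"d in wanted",want.inv().apply(tgt-s['tool_pos']))
E
```

Request:
{"name": "move_tool", "arguments": {"moves": [[1,0,0,0,0,0,0.0413],[1,0,0,0,0,0,0.0413],[1,0,0,0,0,0,0.041],[1,0.304,-0.928,0,0,0,0],[1,0.304,-0.928,0,0,0,0]]}}

```text
time: 0.72
tool_pos: [0.28, -0.4699, 0.2304]
tool_rot: [-0.001, 0.998, -0.061, -0.0]
contact_force: [0.2, 0.1, 1.1]
gripper_width: 0.995
grasp_force: 0.0
```

Request:
{"name": "move_tool", "arguments": {"moves": [[1,0.304,-0.928,0,0,0,0],[1,0.304,-0.928,0,0,0,0],[1,0.304,-0.928,0,0,0,0],[1,0.304,-0.928,0,0,0,0],[1,0.304,-0.928,0,0,0,0]]}}

```text
time: 1.35
tool_pos: [0.4092, -0.1927, 0.231]
tool_rot: [-0.0, 0.998, -0.06, 0.0]
contact_force: [-0.1, 0.1, 0.4]
gripper_width: 0.998
grasp_force: 0.0
```

```bash
python3 goto.py .594 .197 .2
```

```text
t 1.35 pos [ 0.4092 -0.1927  0.231 ] F [-0.0673  0.0986  0.3691]
rotvec [-0.0001 -0.0002 -0.0007] d in tool [ 0.1365 -0.4092  0.031 ] d in wanted [ 0.1368 -0.4091  0.031 ]
```

Converted, -0.0585 m is -0.936, 0.0195 m is 0.312.

Request:
{"name": "move_tool", "arguments": {"moves": [[1,0.312,-0.936,0,0,0,0],[1,0.312,-0.936,0,0,0,0],[1,0.312,-0.936,0,0,0,0],[1,0.312,-0.936,0,0,0,0],[1,0.312,-0.936,0,0,0,0]]}}

```text
time: 1.98
tool_pos: [0.5411, 0.0861, 0.231]
tool_rot: [0.0, 0.998, -0.06, -0.0]
contact_force: [0.1, -0.1, 0.4]
gripper_width: 1.0
grasp_force: 0.0
```

Request:
{"name": "move_tool", "arguments": {"moves": [[1,0.312,-0.936,0.24,0,0,0],[1,0.312,-0.928,0.24,0,0,0],[1,0,0,0,0,0,0]]}}

```text
time: 2.35
tool_pos: [0.5921, 0.1967, 0.198]
tool_rot: [0.0, 0.998, -0.058, -0.003]
contact_force: [-0.2, -0.4, 0.3]
gripper_width: 0.999
grasp_force: 0.0
```

```bash
python3 goto.py .594 .197 .081
python3 - <<'E'
from h import *
t=manip.grab_frame("top")[:,:,::-1];s=manip.grab_frame("side")[:,:,::-1]
cv2.imwrite('pics/d1.png',np.hstack([cv2.resize(t[95:255,95:295],None,fx=2,fy=2),cv2.resize(s[120:280,130:330],None,fx=2,fy=2)]))
E
```

```text
t 2.35 pos [0.5921 0.1967 0.198 ] F [-0.2246 -0.448   0.2963]
rotvec [0.0012 0.0055 0.0043] d in tool [ 0.0025 -0.0006  0.1169] d in wanted [ 0.0019 -0.0005  0.117 ]
```

View pics/d1.png

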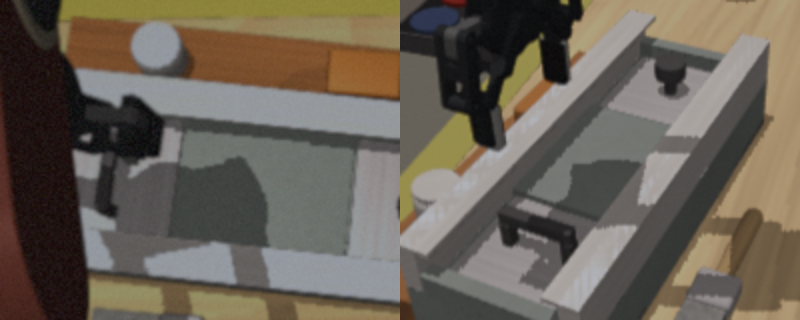

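The composite shows the open fingers straddling above the bar. In the side half the fingertips are at (490,145) and (555,80) and the bar is at (538,228). I'll descend partway and check contact.

Converted, 0.04 m is 0.64, 0.02 m is 0.32.

```bash
python3 -c "
from h import *
print(proj('side',[.592,.197,.211]),'seen tips mid',(522-400)/2+130,112/2+120)"
```

```text
[[192.16971557 176.73090824]] seen tips mid 191.0 176.0
```

Request:
{"name": "move_tool", "arguments": {"moves": [[1,0.032,0,0.64,0,0,0],[1,0,0,0.64,0,0,0],[1,0,0,0.32,0,0,0],[1,0,0,0.272,0,0,0],[1,0,0,0,0,0,0]]}}

```text
time: 3.08
tool_pos: [0.5945, 0.193, 0.0841]
tool_rot: [0.0, 0.998, -0.06, -0.001]
contact_force: [-0.8, -0.1, 0.7]
gripper_width: 0.994
grasp_force: 0.0
```

```bash
python3 goto.py .594 .197 .081
python3 - <<'E'
from h import *
s=manip.grab_frame("side")[:,:,::-1]
cv2.imwrite('pics/d2.png',cv2.resize(s[120:310,130:325],None,fx=3,fy=3))
E
```

```text
t 3.075 pos [0.5945 0.193  0.0841] F [-0.8   -0.051  0.682]
rotvec [ 0.0004  0.0012 -0.0008] d in tool [-0.0009 -0.004   0.0031] d in wanted [-0.0009 -0.004   0.0031]
```

View pics/d2.png

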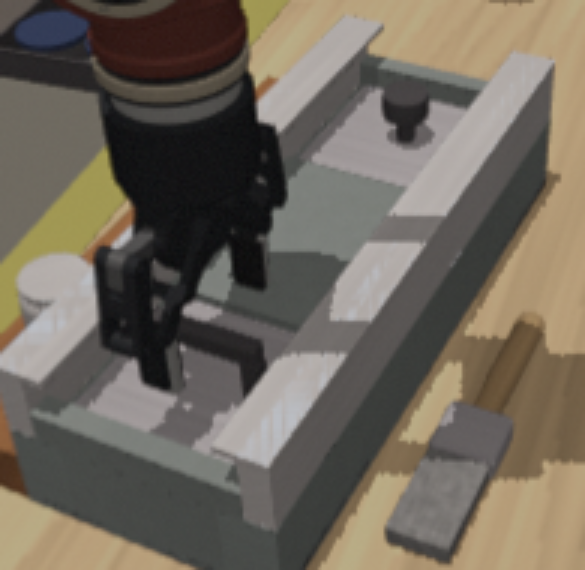

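The picture shows the fingers either side of the bar (tips near (160,375) and (250,280)), clear of the lips. I'll make a small correction and close.

Converted, -0.004 m is -0.064, 0.003 m is 0.048.

Request:
{"name": "move_tool", "arguments": {"moves": [[1,0,-0.064,0.048,0,0,0],[0,0,0,0,0,0,0],[0,0,0,0,0,0,0],[0,0,0,0,0,0,0],[0,0,0,0,0,0,0]]}}

```text
time: 3.75
tool_pos: [0.5954, 0.1976, 0.0818]
tool_rot: [-0.0, 0.998, -0.06, 0.0]
contact_force: [-0.1, 2.0, 1.0]
gripper_width: 0.146
grasp_force: 0.3
```

Request:
{"name": "move_tool", "arguments": {"moves": [[0,0,0,0,0,0,0],[0,0,0,0,0,0,0]]}}

```text
time: 4.0
tool_pos: [0.5956, 0.1976, 0.082]
tool_rot: [-0.0, 0.998, -0.06, 0.0]
contact_force: [0.3, 1.0, 2.9]
gripper_width: 0.129
grasp_force: 60.1
```

```bash
python3 goto.py .594 .197 .081
```

```text
t 4.0 pos [0.5956 0.1976 0.082 ] F [0.3266 0.9874 2.869 ]
rotvec [-0.0003 -0.0004 -0.0002] d in tool [-0.0015  0.0007  0.001 ] d in wanted [-0.0015  0.0007  0.001 ]
```

Converted, -0.005 m is -0.08.

Request:
{"name": "move_tool", "arguments": {"moves": [[0,0,0,-0.08,0,0,0],[0,0,0,-0.08,0,0,0],[0,0,0,-0.08,0,0,0],[0,0,0,-0.08,0,0,0],[0,0,0,0,0,0,0]]}}

```text
time: 4.62
tool_pos: [0.5958, 0.1975, 0.1024]
tool_rot: [-0.0, 0.998, -0.06, 0.001]
contact_force: [0.6, 0.2, -3.6]
gripper_width: 0.129
grasp_force: 59.4
```

```bash
python3 goto.py .5798 .0648 .101
```

```text
t 4.625 pos [0.5958 0.1975 0.1024] F [ 0.5734  0.2193 -3.621 ]
rotvec [-0.0004 -0.0012 -0.0002] d in tool [0.     0.1337 0.0014] d in wanted [0.     0.1337 0.0014]
```

Converted, 0.03 m is 0.48, 0.023 m is 0.368.

Request:
{"name": "move_tool", "arguments": {"moves": [[0,0,0.32,0,0,0,0],[0,0,0.48,0,0,0,0],[0,0,0.48,0,0,0,0],[0,0,0.48,0,0,0,0],[0,0,0.368,0,0,0,0]]}}

```text
time: 5.25
tool_pos: [0.5787, 0.0632, 0.1013]
tool_rot: [0.0, 0.998, -0.061, -0.0]
contact_force: [0.3, 0.6, -2.8]
gripper_width: 0.124
grasp_force: 59.4
```

Request:
{"name": "move_tool", "arguments": {"moves": [[0,0,0,0,0,0,0],[0,0,0,0,0,0,0]]}}

```text
time: 5.5
tool_pos: [0.5792, 0.0652, 0.1015]
tool_rot: [-0.0, 0.998, -0.06, -0.0]
contact_force: [0.1, -0.3, -3.6]
gripper_width: 0.124
grasp_force: 59.4
```

```bash
python3 goto.py .5798 .0648 .090
python3 - <<'E'
from h import *
t=manip.grab_frame("top")[:,:,::-1];s=manip.grab_frame("side")[:,:,::-1]
cv2.imwrite('pics/e1.png',np.hstack([cv2.resize(t[95:255,95:295],None,fx=2,fy=2),cv2.resize(s[120:280,130:330],None,fx=2,fy=2)]))
E
```

```text
t 5.5 pos [0.5792 0.0652 0.1015] F [ 0.0855 -0.2697 -3.5532]
rotvec [-0.0003  0.0003 -0.0008] d in tool [0.0007 0.0003 0.0115] d in wanted [0.0007 0.0003 0.0115]
```

View pics/e1.png

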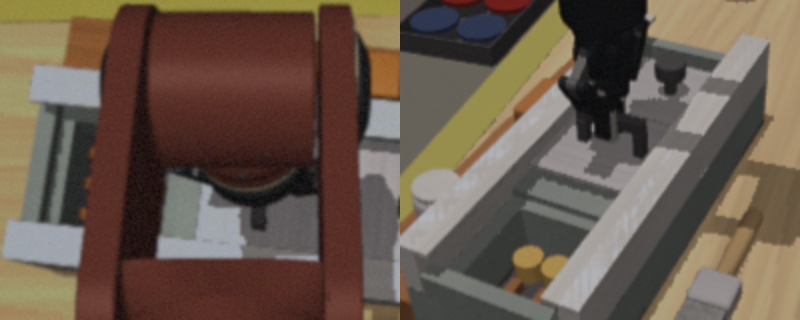

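The cover now hangs over the deck, with its plate at about (540..640,160) in the side half, and the compartment is open with its contents showing at (530,265). I'll lower it gently.

Converted, 0.004 m is 0.064, 0.003 m is 0.048.

Request:
{"name": "move_tool", "arguments": {"moves": [[0,0,0,0.064,0,0,0],[0,0,0,0.048,0,0,0],[0,0,0,0.032,0,0,0],[0,0,0,0.024,0,0,0],[0,0,0,0,0,0,0]]}}

```text
time: 6.22
tool_pos: [0.5793, 0.0654, 0.091]
tool_rot: [0.0, 0.998, -0.06, -0.0]
contact_force: [-0.1, -0.4, -3.3]
gripper_width: 0.13
grasp_force: 59.4
```

```bash
python3 goto.py .5798 .0648 .090
```

```text
t 6.225 pos [0.5793 0.0654 0.091 ] F [-0.0892 -0.3591 -3.3189]
rotvec [ 0.      0.0003 -0.0002] d in tool [0.0006 0.0005 0.001 ] d in wanted [0.0006 0.0005 0.001 ]
```

Converted, 0.001 m is 0.016.

Request:
{"name": "move_tool", "arguments": {"moves": [[0,0,0,0.016,0,0,0],[0,0,0,0,0,0,0]]}}

```text
time: 6.48
tool_pos: [0.5794, 0.0654, 0.0901]
tool_rot: [-0.0, 0.998, -0.06, -0.0]
contact_force: [0.3, -0.9, -3.8]
gripper_width: 0.129
grasp_force: 59.4
```

Request:
{"name": "move_tool", "arguments": {"moves": [[0,0,0,0.016,0,0,0],[0,0,0,0,0,0,0]]}}

```text
time: 6.72
tool_pos: [0.5796, 0.0654, 0.09]
tool_rot: [0.0, 0.998, -0.06, 0.0]
contact_force: [-2.6, -0.6, 2.3]
gripper_width: 0.126
grasp_force: 60.1
```

The force has gone from -3.6 to +2.3 N, so the cover rests on the deck. Release and rise.

Request:
{"name": "move_tool", "arguments": {"moves": [[0.6,0,0,0,0,0,0],[0.6,0,0,0,0,0,0],[0.6,0,0,0,0,0,0],[0.6,0,0,0,0,0,0]]}}

```text
time: 7.22
tool_pos: [0.5795, 0.0654, 0.0892]
tool_rot: [0.0, 0.998, -0.06, 0.0]
contact_force: [1.0, -0.3, 0.7]
gripper_width: 0.602
grasp_force: 0.0
```

Request:
{"name": "move_tool", "arguments": {"moves": [[0.6,0,0,-0.32,0,0,0],[0.6,0,0,-0.48,0,0,0],[0.6,0,0,-0.8,0,0,0],[0.6,0,0.96,0,0,0,0],[0.6,0,0.96,0,0,0,0]]}}

```text
time: 7.85
tool_pos: [0.5659, -0.0547, 0.1924]
tool_rot: [0.0, 0.998, -0.059, 0.002]
contact_force: [0.4, -0.5, -0.5]
gripper_width: 0.602
grasp_force: 0.0
```

Request:
{"name": "move_tool", "arguments": {"moves": [[0.6,0,0.96,0,0,0,0],[0.6,0,0.96,0,0,0,0],[0.6,0,0.96,0,0,0,0],[0.6,0,0.96,0,0,0,0],[0.6,0,0,0,0,0,0]]}}

```text
time: 8.48
tool_pos: [0.5357, -0.296, 0.1909]
tool_rot: [0.001, 0.998, -0.063, 0.001]
contact_force: [-0.0, 0.3, 0.2]
gripper_width: 0.601
grasp_force: 0.0
```

```bash
python3 - <<'E'
from h import *
t=manip.grab_frame("top")[:,:,::-1];s=manip.grab_frame("side")[:,:,::-1]
cv2.imwrite('pics/ft.png',t);cv2.imwrite('pics/fs.png',s)
cv2.imwrite('pics/f1.png',np.hstack([cv2.resize(t[115:245,95:295],None,fx=2,fy=3),cv2.resize(s[120:250,160:293],None,fx=3,fy=3)]))
E
```

```text
(no output)
```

View pics/f1.png

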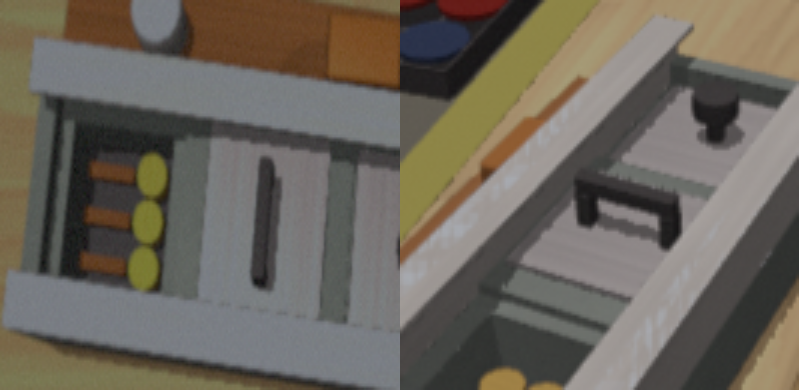

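The final picture shows the bar cover flat on the deck: in the top half its plate spans about x=205..325 with the bar at (263,222). The knob cover is still seated at (715,110) in the side half, and the left compartment is open. One zoomed crop will let me check the centring against the deck edges.

```bash
python3 - <<'E'
import cv2,numpy as np
t=cv2.imread('pics/ft.png');s=cv2.imread('pics/fs.png')
f=lambda a:cv2.convertScaleAbs(cv2.resize(a,None,fx=5,fy=5,interpolation=cv2.INTER_CUBIC),alpha=1.6)
a=f(t[158:212,172:292]);b=f(s[172:236,185:279])
o=np.zeros((590,600,3),np.uint8);o[:a.shape[0],:a.shape[1]]=a;o[270:270+b.shape[0],:b.shape[1]]=b
cv2.imwrite('pics/g1.png',o)
E
```

```text
(no output)
```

View pics/g1.png

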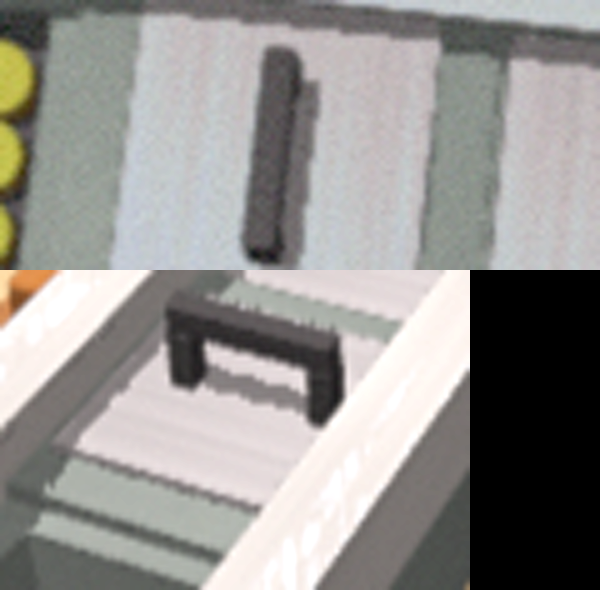

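```bash
python3 - <<'E'
from h import *
np.set_printoptions(precision=4,suppress=True)
T=lambda a:(np.array(a,float)+.5)/5-.5+[172,158]
S=lambda a:(np.array(a,float)-[0,270]+.5)/5-.5+[185,172]
y=-.120;M=np.array([[np.cos(y),np.sin(y)],[-np.sin(y),np.cos(y)]])
tr=lambda P:(P[:,:2]-[.5798,.0648])@M.T
p=lambda n,c,px,z:print(n,*tr(plane("top" if c is T else "side",c(px),z)).round(4))
print("tri bar ends",tri(T([(282,50),(262,252)]),S([(178,297),(330,337)])))
p("bar ends top",T,[(282,50),(262,252)],.115)
p("bar ends side",S,[(178,297),(330,337)],.115)
p("plate +y edge top",T,[(138,40),(112,266)],.076)
p("plate -y edge top",T,[(440,40),(418,266)],.076)
p("knob cover edge top",T,[(508,70),(492,266)],.068)
p("plate +y edge side",S,[(75,447),(250,503)],.076)
p("deck +y edge side",S,[(50,495),(220,550)],.070)
p("deck -y (knob cover) edge side",S,[(300,285),(398,322)],.070)
p("compartment edge top",T,[(50,40),(20,266)],.062)
E
```

```text
tri bar ends [[0.6117 0.0606 0.1132 0.0024]
 [0.5452 0.0683 0.1139 0.0023]]
bar ends top [ 0.0329 -0.    ] [-0.036  -0.0012]
bar ends side [0.0296 0.0016] [-0.0343  0.0009]
plate +y edge top [0.04   0.0543] [-0.0418  0.0532]
plate -y edge top [ 0.0515 -0.0533] [-0.0304 -0.0537]
knob cover edge top [ 0.045  -0.0791] [-0.0267 -0.08  ]
plate +y edge side [0.0467 0.0555] [-0.0281  0.0565]
deck +y edge side [0.0449 0.0771] [-0.0267  0.0775]
deck -y (knob cover) edge side [ 0.0208 -0.0805] [-0.0276 -0.0734]
compartment edge top [0.0398 0.0883] [-0.0438  0.088 ]
```

```bash
python3 -c "
from plant import manip
print(manip.job_done())"
```

```text
the job is handed in; nothing more can be done
None
```

The bar-handled cover now lies flat on the deck, measured within about 2 mm of centre; the knob cover is still seated, the gripper is clear, and I handed the job in at about 8.6 s.

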